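Fit the loose lever handle and hold the returns bin lid open

TASK

The sprung lid of the blue returns bin has no handle of its own: with the lid shut, push the loose square steel tube fully home onto the round spigot at the front of the lid. Then raise the lid by that tube to 40 degrees open (within 5) and finish while holding it still there, gripping only the tube and touching no part of the bin or lid. Leave the other things on the worktop where they are.

Things in the scene. Friction and masses are not known exactly. Their poses are not given: they have to be found in the camera images.
- bin: fixed blue plastic bin, 170 (x) x 260 (y) x 118 mm high, walls 6 mm, steel lid on top. Origin: centre of its underside, on the worktop. Its x axis points from the lid's front edge to the hinge (away from the robot, give or take the yaw), z up
- lid (a joint): lid angle in rad, 0 = shut, 0.698 = 40 degrees, stops at 1.2. The hinge axis is parallel to the bin's y, at bin x = +85 mm, z = 120 mm; the front edge rises. Lid 0.5 kg, with a weak closing spring: it falls shut when let go; raising it at the tube's middle takes about 3 to 4 N besides the tube's own weight
- spigot_tip (a point): tip of the round steel spigot, which sticks straight out from the lid's front towards -x of the lid: 18 mm dia., 50 mm long, the last 12 mm tapering to 8 mm dia. Its axis passes through the hinge axis (239 mm from tip to hinge), so it is level at 120 mm height with the lid shut. At its root a flat steel boss, 70 mm wide and 44 mm high, is the stop for the tube
- seat (a point): point fixed to the lid on the spigot's axis, 20 mm beyond the tip (259 mm from the hinge), where the tube's middle comes when the tube is fully home against the boss; the axes turn with the lid and equal those of the bin when shut, so its x is the pushing direction
- handle: loose dark steel square tube, 30 x 30 mm outside, 140 mm long, open at both ends, straight bore 21 x 21 mm, 0.13 to 0.25 kg. It lies flat on the worktop on one side of the front area, left or right. Origin: centre of its underside as it lies; x along its length, z up. Either end may go on first
- handle_mid (a point): the tube's middle, on its bore axis, 15 mm above the origin
- scanner: hand-held reader lying flat, white head 60 mm wide, grey grip, 165 mm long, 34 mm high; bystander. Origin: centre of its underside
- jar: white plastic pill jar, 54 mm dia., 75 mm high; bystander. Origin: centre of its underside
- bottle: amber glass bottle, 52 mm dia., 120 mm high; bystander. Origin: centre of its underside
- carton: upright cardboard medicine carton 50 x 80 x 110 mm; bystander. Origin: centre of its underside
- packet: flat paper packet 45 x 100 x 18 mm lying in front of the bin; bystander. Origin: centre of its underside
- tape: empty cardboard tape core lying flat, 84 mm dia., 22 mm high; bystander. Origin: centre of its underside
- dish: round steel dish 140 mm dia., 40 mm high; bystander. Origin: centre of its underside
There are look-alikes about, which are no part of the job. Of the things that look like the handle, take the one that is farthest to the robot's right at the start.

How it is judged:
On the way:
1. the tube is fully home on the spigot while the lid is shut (x of handle_mid in the frame of seat between -0.007 and 0.004 m and distance between handle_mid and seat below 0.014 m and angle between the x axis of handle and the x axis of seat, either way round below 0.15 rad and value of joint lid below 0.1 rad), for 0.2 s.
At the end, for the whole second after the job is handed in: tube home on the spigot (within 7 mm along it, 14 mm in all, 0.15 rad), lid at 35 to 45 degrees (0.611 to 0.785 rad) and still (under 0.05 rad/s), fingers gripping the tube (over 2 N), neither fingers nor arm touching bin or lid, bystanders within 30 mm of their start (x of handle_mid in the frame of seat between -0.007 and 0.004 m and distance between handle_mid and seat below 0.014 m and angle between the x axis of handle and the x axis of seat, either way round below 0.15 rad and value of joint lid between 0.611 and 0.785 rad and velocity of joint lid between -0.05 and 0.05 rad/s and contact force between the fingers and handle above 2 N and contact force between each of the fingers, the arm and bin below 0.5 N and distance of each of scanner, jar, bottle, carton, packet, tape, dish from where it was at the start of the episode below 0.03 m); the arm keeps its last pose, push and grip.
It fails at once if a bystander was moved by more than 30 mm (distance of any of scanner, jar, bottle, carton, packet, tape, dish from where it was at the start of the episode above 0.03 m).
It fails at once if a standing bystander was tipped over (angle between any of jar, bottle, carton's own z axis and vertical above 0.5 rad).
It also fails if it takes over 50 s, if anything falls off the work surface, if the arm or the gripper's body presses on something with over 40 N, if the wrist force passes 120 N, or if a joint passes its speed limit or range.

ROBOT

A 7-joint arm with a two-finger parallel gripper is mounted at the origin on the work surface. World frame = base frame: x ahead of the robot, y to its left, z up, the work surface at z = 0. Lengths are in m, angles in rad, forces in N, time in s.
With the tool pointing down it reaches from about 0.4 to 0.85 m from the base axis. Payload 10.4 kg.
Tool frame: the origin (TCP) lies between the finger pads; the fingertips stand 14 mm ahead of it and the grasp point (between the pads) lies 5 mm behind it; z points along the fingers, y is the direction in which the jaws open and shut (so a half turn about z gives the same grasp; the last joint's range is limited). The gripper opens to 87 mm and grips with 3 to 60 N. Pads are 19 mm wide; open, the fingers measure 117 mm over their backs; the gripper's body (75 mm by 190 mm) begins 51 mm behind the grasp point.
Start: joints at [-1.363, 0.332, -0.065, 1.46, 0.022, 1.35, -0.088], TCP at [0.143, 0.608, 0.237] pointing down, gripper open.
Joint ranges: [-2.6, 2.6], [-0.5, 2.12], [-1.47, 1.34], [0.16, 2.42], [-1.27, 4.41], [0.06, 2.06], [-2.6, 2.6]. Speed limits (rad/s): [2.22, 2.22, 2.79, 2.79, 3.14, 3.14, 3.14].

INTERFACE

Orientations are given as a unit quaternion [x, y, z, w].
In Python, from bench import readout, camera, calibration, order gives the robot as it stands.
- The arm moves only by the tool apply_moves, never from a script. Its argument "deltas" is a list of rows, each an object with "translation": the shift along the world's x, y, z in m, a list of three; "turn": the turn, a rotation vector about the world's x, y, z in rad, a list of three; "hand": the finger opening in m, from 0 to 0.087. A call has 1 to 5 rows; each row shifts and turns the pose as measured when the row begins; what a row does not reach is not made up. A row lasts 1/10 s, in which the tool goes at most 50 mm and 8.59 degrees, less where a joint would pass 70% of its speed; a pose out of reach is approached as far as the arm can. A call with a gripper value outside its range is refused whole. The fingers move at their own pace and stop on an object; "newtons" is the grip in N (left out, the last holds). Time passes only in rows, so rows that do not move let the fingers close. It gives the time, the measured TCP pose, the force and the opening at its end, in the units of the state.
- readout.read_state(): the state, without advancing time (a new reading comes with each control period).
- camera(name): name is "side" or "top" or "wrist"; returns the picture (384x512x3 uint8, red, green, blue); there is no depth.
- calibration(name): a dict with "fx", "fy", "cx", "cy" (pixels), "extrinsics" (4x4, takes a point from world to camera coordinates). Camera axes: x right, y down, z forward; pixel columns grow to the right and rows downward; lengths in m; the calibration is good to about 2 mm. The wrist camera is an equidistant fisheye: a pixel r from the principal point sees the ray r / f radians off the axis. A picture is of the moment at which its call begins: read the wrist's pose just before it. calibration takes no time and is no camera call; for the wrist camera it gives the pose at the moment of the call.
- order.close_job(): hands the job in, once; it reports no verdict.
The state is a dict: "time": time; "joint_positions": joint angles; "joint_vel": joint speeds; "joint_torque": joint torques, N m; "ee_pos": TCP position; "eef_rot": TCP orientation; "ft_force": force on the tool from outside, world axes, zero at the start; "torque": the same for the moment, N m; "width": finger opening in m.
Only numpy, scipy, OpenCV 4.12 (cv2) and the standard library are available. Lean on these libraries where they do the work, as an engineer would, in place of code of your own. Each camera call takes 0.05 s, during which the arm holds its last target. There are 200 camera calls.

## Working session

There is one attempt and no reset: what is moved stays moved. The work goes in short steps, Python scripts to look and compute and a tool call to move; the robot and the scene stay as the last step left them, time stands still between calls to the robot, and variables do not carry over. Pictures are saved under pics/ and viewed, about 8 in all and at most 12, crops included, and the job is handed in when it is done.

Besides the shell and the picture viewer there is one more tool, called as a command line: name --argument value ..., lists and objects as JSON in quotes. apply_moves: Moves the arm, as the interface text tells. Its arguments: {"type":"object","properties":{"deltas":{"type":"array","items":{"type":"object","properties":{"translation":{"type":"array","items":{"type":"number"}},"turn":{"type":"array","items":{"type":"number"}},"hand":{"type":"number"}}}},"newtons":{"type":"number"}},"required":["deltas"]}

```bash
mkdir -p pics
python3 - <<'E'
from bench import readout,camera,calibration
import cv2,numpy as np
s=readout.read_state();print(s)
ims=[]
for n in("top","side","wrist"):
    c=calibration(n);print(n,c["fx"],c["fy"],c["cx"],c["cy"],np.round(c["extrinsics"],3).tolist())
    im=camera(n)[:,:,::-1];cv2.imwrite(f"pics/{n}0.png",im)
    if n!="wrist":ims.append(im)
E
```

```text
{'time': 0.0, 'joint_positions': array([-1.3625768 ,  0.33283196, -0.06470552,  1.46092419,  0.0215838 ,
        1.34991112, -0.08849607]), 'joint_vel': array([ 0.00035247,  0.00050051, -0.00121429, -0.00106846,  0.0008548 ,
       -0.00155074,  0.00085558]), 'joint_torque': array([-1.59555311e-04, -6.23262620e+01,  2.43900984e-02, -3.89900708e+01,
       -6.14214898e-02,  3.96958133e-02,  1.54916534e-04]), 'ee_pos': array([0.14289774, 0.60807067, 0.23578704]), 'eef_rot': array([ 1.15140687e-01,  9.93348955e-01, -6.87662525e-04, -5.58596495e-05]), 'ft_force': array([-0.47185111,  0.3576626 ,  0.02505427]), 'torque': array([-0.07335221, -0.03987964, -0.038423  ]), 'width': 0.08704256238790897}
top 359.12183524819903 359.12183524819903 259.1715951545184 193.7284031804361 [[-0.007, -1.0, 0.03, 0.04], [-0.996, 0.005, -0.084, 0.591], [0.084, -0.03, -0.996, 1.188], [0.0, 0.0, 0.0, 1.0]]
side 467.3240911150888 467.3240911150888 253.09265616393043 189.22937301552625 [[0.722, -0.691, 0.019, -0.385], [-0.405, -0.446, -0.798, 0.334], [0.56, 0.569, -0.602, 1.012], [0.0, 0.0, 0.0, 1.0]]
wrist 297.3186396354542 297.3186396354542 257.8453816034288 191.86653306622742 [[0.228, 0.974, -0.002, -0.625], [0.927, -0.217, 0.305, -0.038], [0.296, -0.071, -0.952, 0.393], [0.0, 0.0, 0.0, 1.0]]
```

View pics/top0.png

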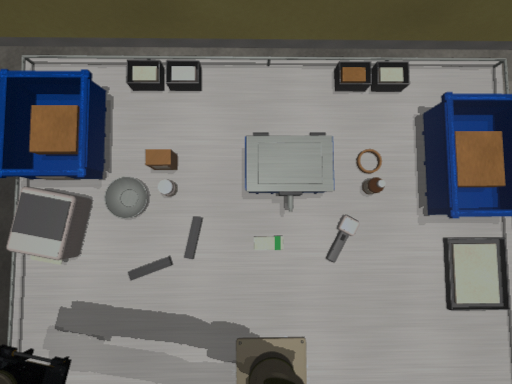

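View pics/side0.png

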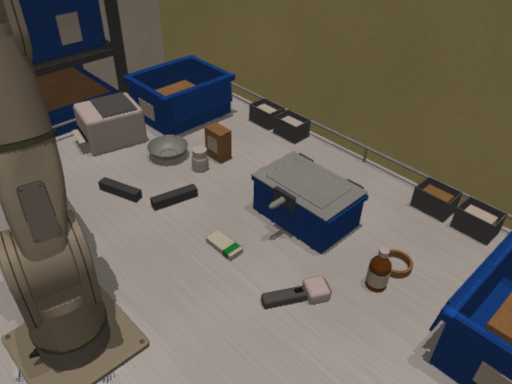

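The top view shows two dark bars, at (193,237) and (150,268). The first is farther to the robot's right, so it is the handle. The bin lid is at (289,163), with the spigot tip at about (289,209), and the packet lies at (267,243).

```bash
cat > h.py <<'E'
import numpy as np,cv2
from bench import readout,camera,calibration
from scipy.spatial.transform import Rotation as R
def ray(c,uv,fish=False):
    uv=np.atleast_2d(uv).astype(float);x=(uv[:,0]-c["cx"])/c["fx"];y=(uv[:,1]-c["cy"])/c["fy"]
    if fish:
        r=np.hypot(x,y)+1e-12;d=np.c_[x/r*np.sin(r),y/r*np.sin(r),np.cos(r)]
    else: d=np.c_[x,y,np.ones_like(x)]
    E=np.array(c["extrinsics"]);return -E[:3,:3].T@E[:3,3],d@E[:3,:3]
def plane(c,uv,z,fish=False):
    o,d=ray(c,uv,fish);return o+d*((z-o[2])/d[:,2])[:,None]
def proj(c,P,fish=False):
    E=np.array(c["extrinsics"]);p=np.atleast_2d(P)@E[:3,:3].T+E[:3,3]
    if fish:
        r=np.hypot(p[:,0],p[:,1])+1e-12;t=np.arctan2(r,p[:,2]);q=p[:,:2]/r[:,None]*t[:,None]
    else:q=p[:,:2]/p[:,2:]
    return q*c["fx"]+[c["cx"],c["cy"]]
E
python3 - <<'E'
from h import *
im=cv2.imread("pics/top0.png");c=calibration("top")
print("cam",ray(c,[0,0])[0])
g=im.max(2);m=(g<75).astype(np.uint8)
m[:,:100]=0;m[:190]=0;m[285:]=0;m[:,250:]=0
for k in cv2.findContours(m,0,cv2.CHAIN_APPROX_NONE)[0]:
    if cv2.contourArea(k)<100:continue
    P=plane(c,k[:,0],0.02)[:,:2].astype(np.float32)
    r=cv2.minAreaRect(P);print("bar",np.round(r[0],4),np.round(r[1],4),r[2],cv2.minAreaRect(k))
# lid: blue bin mask + grey lid
for n,p in dict(lidFL=(247,192),lidFR=(333,192),lidBL=(247,137),lidBR=(331,136),tip=(289,210),root=(289,193)).items(): print(n,np.round(plane(c,p,.122),4))
a=cv2.resize(im[115:265,170:370],None,fx=4,fy=4,interpolation=cv2.INTER_CUBIC)
cv2.imwrite("pics/topcrop.png",a)
E
```

```text
cam [0.49039847 0.0725242  1.2313341 ]
bar [0.3489 0.3982] [0.0271 0.1436] 19.832401275634766 ((149.88809204101562, 267.69873046875), (8.249342918395996, 44.46074676513672), 69.62356567382812)
lidFL [[0.589  0.0768 0.122 ]]
lidFR [[ 0.5878 -0.1915  0.122 ]]
lidBL [[0.7624 0.0761 0.122 ]]
lidBR [[ 0.7656 -0.1894  0.122 ]]
tip [[ 0.5325 -0.0529  0.122 ]]
root [[ 0.5853 -0.0537  0.122 ]]
```

View pics/topcrop.png

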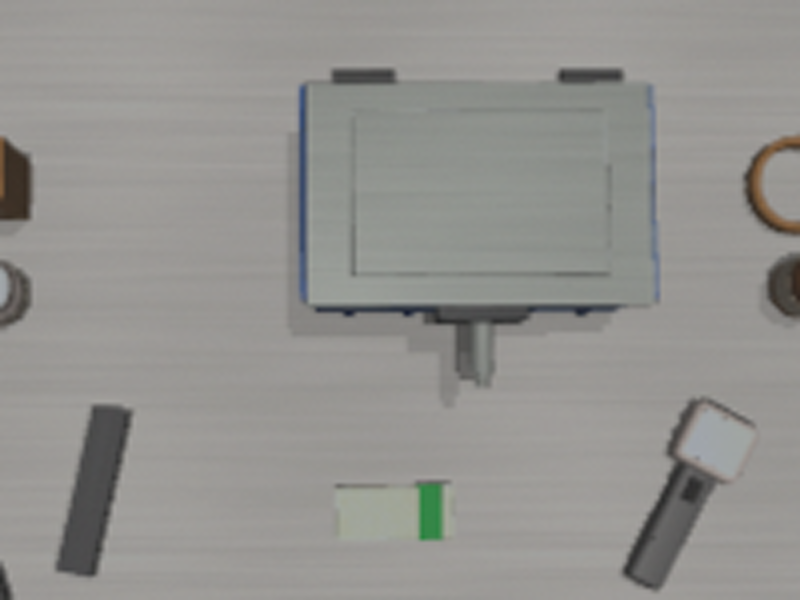

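Run:
```python
from h import *
im=cv2.imread("pics/top0.png");c=calibration("top")
print(im[215:262:6,180:206:2].max(2))
for th in(75,85,95,105):
    m=(im.max(2)<th).astype(np.uint8);m[:,:175]=0;m[:205]=0;m[265:]=0;m[:,215:]=0
    for k in cv2.findContours(m,0,cv2.CHAIN_APPROX_NONE)[0]:
        if cv2.contourArea(k)<100:continue
        P=plane(c,k[:,0],0.025)[:,:2].astype(np.float32);r=cv2.minAreaRect(P);b=cv2.boxPoints(r)
        print(th,np.round(r[0],4),np.round(r[1],4),r[2])
```

```text
[[158 158 159 158 158 158 158 158 157 158 158 157 157]
 [157 158 158 159 158 158  89  77  79  76  70 106 157]
 [156 156 157 157 157 125  75  78  77  78  79 159 159]
 [157 157 157 158 143  77  77  78  76  65 154 158 159]
 [158 159 158 159  80  77  77  77  72 107 160 159 159]
 [156 156 156 125  74  77  77  76  82 158 158 160 160]
 [155 155 141  76  77  77  76  62 157 156 157 157 157]
 [158 159  98  77  77  77  70 118 160 161 161 160 160]]
85 [0.448  0.2567] [0.0306 0.1382] 77.66937255859375
95 [0.4482 0.257 ] [0.0313 0.1394] 77.81741333007812
105 [0.448  0.2565] [0.0334 0.1395] 77.81133270263672
```

apply_moves --deltas '[{"translation":[0.025,-0.035,0.02],"turn":[0,0,0],"hand":0.087},{"translation":[0.03,-0.035,0.01],"turn":[0,0,0],"hand":0.087},{"translation":[0.03,-0.035,0],"turn":[0,0,0],"hand":0.087},{"translation":[0.03,-0.035,0],"turn":[0,0,0],"hand":0.087},{"translation":[0.03,-0.035,0],"turn":[0,0,0],"hand":0.087}]'

```text
time: 0.65
ee_pos: [0.2848, 0.4301, 0.2636]
eef_rot: [0.109, 0.994, -0.002, -0.002]
ft_force: [0.8, 0.4, 0.0]
width: 0.0871
```

apply_moves --deltas '[{"translation":[0.03,-0.035,0],"turn":[-0.015,-0.068,0],"hand":0.087},{"translation":[0.03,-0.035,-0.005],"turn":[-0.015,-0.068,0],"hand":0.087},{"translation":[0.03,-0.035,-0.01],"turn":[-0.015,-0.068,0],"hand":0.087},{"translation":[0.03,-0.035,-0.01],"turn":[-0.015,-0.068,0],"hand":0.087},{"translation":[0.02,-0.03,-0.01],"turn":[-0.015,-0.068,0],"hand":0.087}]'

```text
time: 1.15
ee_pos: [0.4333, 0.2502, 0.2292]
eef_rot: [0.111, 0.978, -0.021, 0.177]
ft_force: [-0.1, -0.6, -0.4]
width: 0.0868
```

Run:
```python
from h import *
s=readout.read_state();print(s["ee_pos"],R.from_quat(s["eef_rot"]).as_matrix().round(3).tolist(),s["joint_positions"].round(2))
c=calibration("wrist");im=camera("wrist")[:,:,::-1];cv2.imwrite("pics/w1.png",im);np.save("w1.npy",c,allow_pickle=True)
print(proj(c,[[.448,.257,.03],[.53,-.05,.12]],True), ray(c,[0,0],True)[0])
```

```text
[0.43331133 0.25021693 0.22920868] [[-0.913, 0.224, 0.341], [0.21, 0.974, -0.079], [-0.35, -0.001, -0.937]] [-0.99 -0.11  0.16  2.01  0.37  1.09  0.36]
[[266.42147125 122.27635606]
 [ 66.15598046 257.69200843]] [0.30635153 0.27999158 0.33952138]
```

View pics/w1.png

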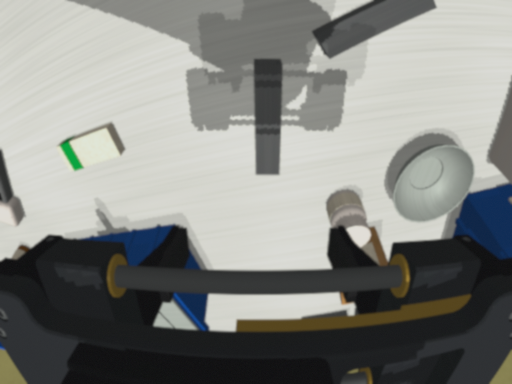

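Run:
```python
from h import *
im=cv2.imread("pics/w1.png");c=np.load("w1.npy",allow_pickle=True).item();g=im.max(2).astype(int)
for v in(140,150,160,168):
    r=g[v,235:300];th=120;i=np.where(r<th)[0];print(v,i.min()+235,i.max()+235,r[i.min()-1:i.min()+2],r[i.max()-1:i.max()+3], np.round(plane(c,[[i.min()+234.5,v],[i.max()+235.5,v]],.03,True)[:,:2],4).tolist())
print("col",g[164:180,268], "top",g[52:84,268])
print(plane(c,[[268,174]],.03,True),plane(c,[[268,59.5]],.0,True),plane(c,[[268,72]],.03,True))
```

```text
140 256 279 [153 113  95] [ 95 115 160 202] [[0.4677, 0.2396], [0.4739, 0.2672]]
150 256 278 [163 118  96] [ 93  98 129 176] [[0.481, 0.2365], [0.4871, 0.2635]]
160 257 278 [120  94  90] [ 92 103 141 185] [[0.4951, 0.2345], [0.5011, 0.2608]]
168 257 278 [126  98  89] [ 94 114 154 192] [[0.5066, 0.2318], [0.5127, 0.2586]]
col [ 94  94  93  94  93  93  94  94  95 111 148 185 207 214 216 216] top [115 115 115 116 117 111  94  69  54  51  50  49  51  50  51  51  50  50
  51  50  52  53  57  62  64  65  64  61  55  50  51  50]
[[0.51877014 0.24393538 0.03      ]] [[0.38354166 0.27357127 0.        ]] [[0.39022904 0.27121238 0.03      ]]
```

apply_moves --deltas '[{"translation":[0.004,0.002,-0.04],"turn":[0,0,0.015],"hand":0.087},{"translation":[0.004,0.002,-0.04],"turn":[0,0,0],"hand":0.087},{"translation":[0.004,0.002,-0.04],"turn":[0,0,0],"hand":0.087},{"translation":[0.003,0.002,-0.04],"turn":[0,0,0],"hand":0.087},{"translation":[0,0,-0.02],"turn":[0,0,0],"hand":0.087}]'

```text
time: 1.7
ee_pos: [0.4501, 0.2523, 0.0442]
eef_rot: [0.107, 0.978, -0.018, 0.179]
ft_force: [-0.0, 0.1, 0.8]
width: 0.0869
```

apply_moves --deltas '[{"translation":[-0.001,0.005,-0.014],"turn":[0,0,0],"hand":0.087},{"translation":[0,0.001,-0.008],"turn":[0,0,0],"hand":0.087},{"translation":[0,0,0],"turn":[0,0,0],"hand":0.0},{"translation":[0,0,0],"turn":[0,0,0],"hand":0.0},{"translation":[0,0,0],"turn":[0,0,0],"hand":0.0}]' --newtons 40

```text
time: 2.2
ee_pos: [0.4476, 0.2572, 0.0189]
eef_rot: [0.107, 0.978, -0.02, 0.178]
ft_force: [0.7, 0.1, 0.2]
width: 0.0704
```

apply_moves --deltas '[{"translation":[0,0,0],"turn":[0,0,0],"hand":0.0},{"translation":[0,0,0],"turn":[0,0,0],"hand":0.0}]'

```text
time: 2.4
ee_pos: [0.4484, 0.2578, 0.0205]
eef_rot: [0.107, 0.978, -0.019, 0.178]
ft_force: [0.4, -0.0, 0.0]
width: 0.0553
```

apply_moves --deltas '[{"translation":[0,0,0],"turn":[0,0,0],"hand":0.0},{"translation":[0,0,0],"turn":[0,0,0],"hand":0.0},{"translation":[0,0,0],"turn":[0,0,0],"hand":0.0},{"translation":[0,0,0],"turn":[0,0,0],"hand":0.0},{"translation":[0,0,0],"turn":[0,0,0],"hand":0.0}]'

```text
time: 2.9
ee_pos: [0.4488, 0.2581, 0.0214]
eef_rot: [0.108, 0.978, -0.019, 0.179]
ft_force: [0.2, 0.0, 0.1]
width: 0.0301
```

apply_moves --deltas '[{"translation":[0,0,0.005],"turn":[0,0,0],"hand":0.0},{"translation":[0,0,0.02],"turn":[0,0,0],"hand":0.0},{"translation":[0,0,0.03],"turn":[0,0,0],"hand":0.0},{"translation":[0,0,0.04],"turn":[0,0,0.05],"hand":0.0},{"translation":[0,0,0.03],"turn":[0,0,0.05],"hand":0.0}]'

```text
time: 3.4
ee_pos: [0.445, 0.2551, 0.146]
eef_rot: [0.056, 0.983, -0.014, 0.176]
ft_force: [0.4, 0.5, -1.6]
width: 0.0298
```

Run:
```python
from h import *
s=readout.read_state();print(s["ee_pos"],R.from_quat(s["eef_rot"]).as_matrix().round(3).tolist(),s["width"],s["ft_force"])
c=calibration("side");a=camera("side")[:,:,::-1];cv2.imwrite("pics/s2.png",a)
w=camera("wrist")[:,:,::-1];cv2.imwrite("pics/w2.png",w)
top=camera("top")[:,:,::-1];cv2.imwrite("pics/t2.png",top)
b=cv2.resize(a[130:280,80:380],None,fx=2,fy=2,interpolation=cv2.INTER_CUBIC)
d=cv2.resize(top[140:270,170:350],None,fx=600/180,fy=600/180,interpolation=cv2.INTER_CUBIC)[:433]
b=b[:,:600];o=np.vstack([b[:290],d[:300]]);cv2.imwrite("pics/m2.png",o);print(o.shape)
```

```text
[0.44501078 0.255084   0.14604121] [[-0.932, 0.116, 0.344], [0.106, 0.993, -0.048], [-0.347, -0.008, -0.938]] 0.029825460621260534 [ 0.37569302  0.50242872 -1.6032441 ]
(590, 600, 3)
```

View pics/m2.png

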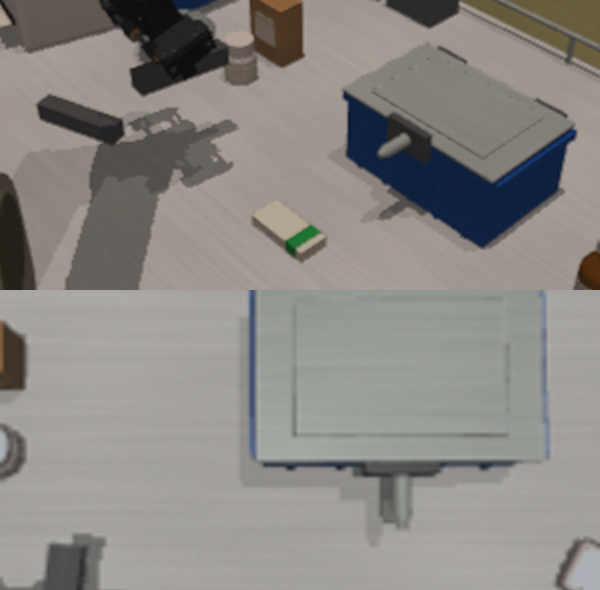

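Run:
```python
from h import *
im=cv2.imread("pics/t2.png").astype(int);c=calibration("top")
for v in(198,201,204,207,209,210,211,212,213):print(v,im[v,280:300].mean(1).astype(int) if im.ndim==2 else im[v,280:300].mean(1).astype(int))
sat=im[:,:,0]-im[:,:,2]  # blue - red
print("row160",sat[160,243:252],sat[160,328:338]);print("row 185",sat[185,243:252],sat[185,328:338])
g=im.mean(2)
pts=[]
for u in list(range(256,276))+list(range(305,325)):
    col=g[184:198,u];d=np.diff(col);i=d.argmin();w=-d[max(i-1,0):i+2];pts.append((u,184.5+max(i-1,0)+(w*np.arange(len(w))).sum()/w.sum()))
pts=np.array(pts);W=plane(c,pts,.124)[:,:2]
vx=cv2.fitLine(W.astype(np.float32),cv2.DIST_HUBER,0,.01,.01).ravel();print("front edge",vx,np.degrees(np.arctan2(-vx[0],vx[1])) ,W.mean(0))
for n,us,rows in(("L",(242,252),range(145,188)),("R",(326,340),range(145,188))):
    P=[]
    for v in rows:
        s=sat[v,us[0]:us[1]].astype(float);j=(s>35).nonzero()[0]
        if len(j):P.append((us[0]+(np.clip(s,0,None)*np.arange(len(s))).sum()/np.clip(s,0,None).sum(),v))
    P=np.array(P);W=plane(c,P,.118)[:,:2];l=cv2.fitLine(W.astype(np.float32),cv2.DIST_HUBER,0,.01,.01).ravel();print(n,len(P),l,np.degrees(np.arctan2(l[1],l[0])))
```

```text
198 [143 143 144 129  88  89  86  86 104 130 149 138 120 124 145 145 146 147
 147 146]
201 [141 141 141 126  88  87  85  86 106 130 146 138 123 136 162 162 162 162
 162 163]
204 [140 140 141 127  94 105 101  94 106 129 143 138 125 141 163 162 163 164
 164 164]
207 [141 142 143 126  94 105 106 104 107 127 141 137 119 128 161 162 163 162
 163 163]
209 [139 139 139 140 129 104 104 106 107 114 133 126 131 154 158 157 159 159
 158 160]
210 [141 142 141 141 144 150 150 150 136 109 129 124 132 161 161 161 161 161
 160 162]
211 [139 138 138 139 145 158 158 158 149 129 138 131 136 159 159 160 159 160
 161 160]
212 [139 139 140 140 147 159 160 159 156 154 156 155 156 160 161 161 160 160
 160 161]
213 [142 143 143 143 150 163 163 163 164 164 165 164 165 164 164 165 165 165
 164 165]
row160 [-6  6 49 23 -1 -1 -1 -1 -2] [-1  0 -2 -2 13 30 -6 -5 -6 -6]
row 185 [-6 11 55 33 -2 -1 -1  0  0] [-1 -1  0 -1 -1 12 27 -5 -5 -5]
front edge [ 0.00211282 -0.9999978   0.5921375  -0.03817164] -179.87894 [ 0.59218794 -0.05683665]
L 43 [ 0.9999846  -0.00554123  0.6708623   0.08207509] -0.31749046
R 1 [ 0.9972739  -0.07378834  0.65772486 -0.19401032] -4.231606
```

Run:
```python
from h import *
c=calibration("top")
print("spig",plane(c,[[290.4,198],[290.5,207],[290.6,211.5]],.122).round(4).tolist())
print("binL/R",plane(c,[[244.5,165],[333.8,165]],.118).round(4).tolist())
s=calibration("side");print(proj(s,[[.529,-.057,.12],[.579,-.057,.12]]))
im=cv2.imread("pics/s2.png")
a=cv2.resize(im[180:240,240:340],None,fx=8,fy=8,interpolation=cv2.INTER_CUBIC);cv2.imwrite("pics/s2c.png",a)
```

```text
spig [[0.5697, -0.0578, 0.122], [0.5417, -0.0577, 0.122], [0.5278, -0.0578, 0.122]]
binL/R [[0.6742, 0.0843, 0.118], [0.6736, -0.1971, 0.118]]
[[268.32379654 208.18354933]
 [281.68592234 200.0609741 ]]
```

View pics/s2c.png

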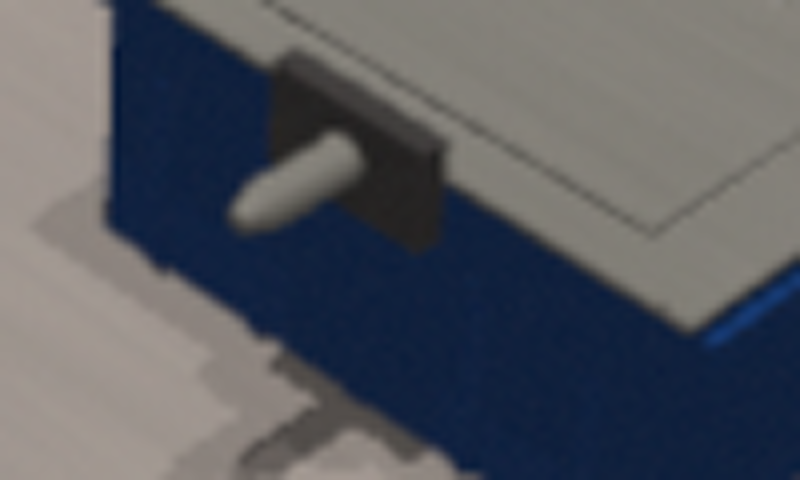

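The side crop shows the spigot tip at (269.8,207) and its root at (283.1,199.4). Both are within 2 px of the top-view estimate, so I take the tip at about (0.529, -0.058, 0.121) with bin yaw about 0.

apply_moves --deltas '[{"translation":[-0.01,-0.03,0.0],"turn":[0.003,0,0.04],"hand":0.0},{"translation":[-0.01,-0.035,0],"turn":[0.003,0,0.04],"hand":0.0},{"translation":[-0.005,-0.035,0],"turn":[0.002,0,0.036],"hand":0.0},{"translation":[0,-0.035,0],"turn":[0,0,0],"hand":0.0},{"translation":[0,-0.035,0],"turn":[0,0,0],"hand":0.0}]'

```text
time: 4.05
ee_pos: [0.4157, 0.0833, 0.1398]
eef_rot: [-0.004, 0.985, -0.0, 0.174]
ft_force: [1.4, -0.3, -0.9]
width: 0.0297
```

apply_moves --deltas '[{"translation":[0,-0.035,0.0],"turn":[0,0,0],"hand":0.0},{"translation":[0,-0.035,0],"turn":[0,0,0],"hand":0.0},{"translation":[0,-0.035,0],"turn":[0,0,0],"hand":0.0},{"translation":[0,-0.025,-0.005],"turn":[0,0,0],"hand":0.0},{"translation":[0,0,-0.005],"turn":[0,0,0],"hand":0.0}]'

```text
time: 4.55
ee_pos: [0.4104, -0.0555, 0.1236]
eef_rot: [0.0, 0.986, -0.002, 0.169]
ft_force: [-0.2, 0.5, -1.9]
width: 0.0299
```

Run:
```python
from h import *
s=readout.read_state();print(s["ee_pos"],R.from_quat(s["eef_rot"]).as_matrix().round(3).tolist(),s["width"],s["ft_force"])
```

```text
[ 0.4103948  -0.055508    0.12361571] [[-0.943, 0.001, 0.333], [-0.0, 1.0, -0.003], [-0.333, -0.003, -0.943]] 0.02992329764420902 [-0.19684949  0.49395522 -1.91218674]
```

apply_moves --deltas '[{"translation":[0.006,-0.002,0.003],"turn":[0.003,-0.015,0],"hand":0.0},{"translation":[0.005,0,0.001],"turn":[0,0,0],"hand":0.0}]'

```text
time: 4.75
ee_pos: [0.4202, -0.0574, 0.1256]
eef_rot: [0.001, 0.985, -0.0, 0.175]
ft_force: [1.1, 0.4, -1.1]
width: 0.0297
```

Run:
```python
from h import *
s=readout.read_state();print(s["ee_pos"],R.from_quat(s["eef_rot"]).as_matrix().round(3).tolist(),s["width"],s["ft_force"])
a=camera("side")[:,:,::-1];top=camera("top")[:,:,::-1];cv2.imwrite("pics/s3.png",a);cv2.imwrite("pics/t3.png",top)
b=cv2.resize(a[170:250,200:320],None,fx=5,fy=5,interpolation=cv2.INTER_CUBIC)
d=cv2.resize(top[190:260,250:340],None,fx=20/3,fy=20/3,interpolation=cv2.INTER_CUBIC)
o=np.vstack([b[:340],d[:260]]);cv2.imwrite("pics/m3.png",o);print(o.shape)
m=s["ee_pos"]+[.0017,0,-.0064]
P=np.array([[m[0]+.07,m[1],m[2]],[m[0]+.07,m[1]+.015,m[2]+.015],[m[0]+.07,m[1]-.015,m[2]+.015],[m[0]+.07,m[1]-.015,m[2]-.015],[.529,-.058,.121]])
print("side",(proj(calibration("side"),P)-[200,170])*5);print("top",(proj(calibration("top"),P)-[250,190])*20/3+[0,340])
```

```text
[ 0.42018916 -0.05738287  0.12562571] [[-0.939, 0.002, 0.345], [0.002, 1.0, -0.001], [-0.345, -0.0, -0.939]] 0.02970345360778183 [ 1.12891797  0.40541322 -1.07335482]
(600, 600, 3)
side [[290.47293144 223.83662065]
 [270.56426895 187.01473663]
 [312.21893815 215.16790242]
 [310.36467192 260.62720671]
 [343.07399574 190.32552237]]
top [[270.09557202 560.93994973]
 [241.25403776 561.09980996]
 [306.53500127 560.63829212]
 [298.14945954 560.78445519]
 [270.71541053 480.83543496]]
```

View pics/m3.png

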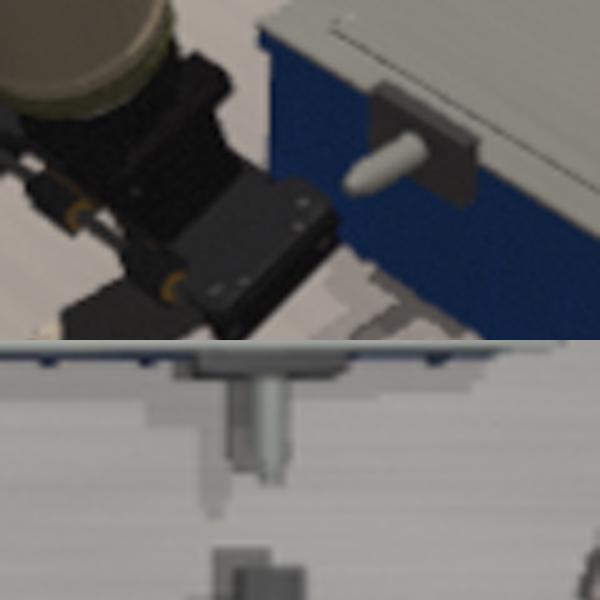

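apply_moves --deltas '[{"translation":[0.015,-0.001,0.001],"turn":[0,0,0],"hand":0.0},{"translation":[0.015,0,0],"turn":[0,0,0],"hand":0.0},{"translation":[0.012,0,0],"turn":[0,0,0],"hand":0.0},{"translation":[0.005,0,0],"turn":[0,0,0],"hand":0.0},{"translation":[0,0,0],"turn":[0,0,0],"hand":0.0}]'

```text
time: 5.35
ee_pos: [0.4697, -0.0548, 0.127]
eef_rot: [-0.002, 0.985, -0.002, 0.174]
ft_force: [-0.4, -3.2, -1.1]
width: 0.0296
```

apply_moves --deltas '[{"translation":[0,-0.003,0],"turn":[0,0,0],"hand":0.0},{"translation":[0.005,0,0],"turn":[0,0,0],"hand":0.0},{"translation":[0.005,0,0],"turn":[0,0,0],"hand":0.0}]'

```text
time: 5.65
ee_pos: [0.4789, -0.0571, 0.1266]
eef_rot: [-0.003, 0.985, -0.001, 0.174]
ft_force: [0.5, 0.1, -1.8]
width: 0.0302
```

apply_moves --deltas '[{"translation":[0.008,-0.0005,0],"turn":[0,-0.006,-0.006],"hand":0.0},{"translation":[0.008,0,0],"turn":[0,0,0],"hand":0.0},{"translation":[0.005,0,0],"turn":[0,0,0],"hand":0.0}]'

```text
time: 5.95
ee_pos: [0.5019, -0.0574, 0.127]
eef_rot: [0.0, 0.984, -0.001, 0.178]
ft_force: [-0.0, 0.3, -1.2]
width: 0.0294
```

apply_moves --deltas '[{"translation":[0.003,-0.0005,0],"turn":[0,0,0],"hand":0.0},{"translation":[0.003,0,0],"turn":[0,0,0],"hand":0.0}]'

```text
time: 6.15
ee_pos: [0.5089, -0.0579, 0.1269]
eef_rot: [-0.0, 0.984, -0.002, 0.178]
ft_force: [0.6, -0.1, -1.9]
width: 0.0293
```

apply_moves --deltas '[{"translation":[0.003,0,0],"turn":[0,0,0],"hand":0.0},{"translation":[0.003,0,0],"turn":[0,0,0],"hand":0.0}]'

```text
time: 6.35
ee_pos: [0.51, -0.0579, 0.1234]
eef_rot: [0.0, 0.985, -0.002, 0.171]
ft_force: [-19.0, 0.8, 8.1]
width: 0.0296
```

apply_moves --deltas '[{"translation":[0.0015,0,0.001],"turn":[0,-0.006,0],"hand":0.0},{"translation":[0.001,0,0.001],"turn":[0,0,0],"hand":0.0},{"translation":[0.001,0,0],"turn":[0,0,0],"hand":0.0}]'

```text
time: 6.65
ee_pos: [0.51, -0.0578, 0.1227]
eef_rot: [0.0, 0.986, -0.002, 0.17]
ft_force: [-8.0, -0.2, 4.4]
width: 0.0298
```

Run:
```python
from h import *
s=readout.read_state();print(s["ee_pos"],R.from_quat(s["eef_rot"]).as_matrix().round(3).tolist(),s["width"],s["ft_force"],s["joint_positions"].round(2))
a=camera("side")[:,:,::-1];top=camera("top")[:,:,::-1];cv2.imwrite("pics/s4.png",a);cv2.imwrite("pics/t4.png",top)
b=cv2.resize(a[160:230,220:340],None,fx=5,fy=5,interpolation=cv2.INTER_CUBIC)
d=cv2.resize(top[180:230,250:340],None,fx=20/3,fy=20/3,interpolation=cv2.INTER_CUBIC)
o=np.vstack([b,d[:250]]);cv2.imwrite("pics/m4.png",o)
```

```text
[ 0.50999191 -0.05780024  0.12274557] [[-0.942, 0.001, 0.334], [-0.0, 1.0, -0.003], [-0.334, -0.003, -0.942]] 0.029753651076024214 [-7.95385994 -0.23656599  4.36337451] [-0.88 -0.12  0.89  2.21  0.14  0.67  1.49]
```

View pics/m4.png

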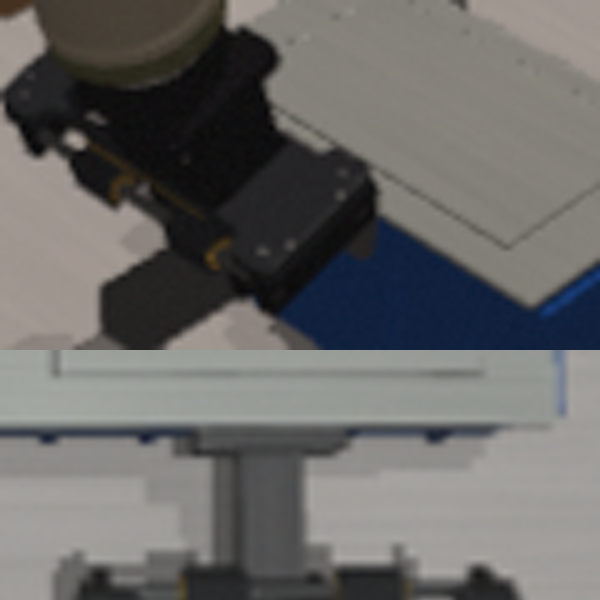

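apply_moves --deltas '[{"translation":[0.0005,0,0.008],"turn":[0,0.03,0],"hand":0.0},{"translation":[0.001,0,0.013],"turn":[0,0.05,0],"hand":0.0},{"translation":[0.002,0,0.013],"turn":[0,0.05,0],"hand":0.0}]'

```text
time: 7.05
ee_pos: [0.5101, -0.0577, 0.1549]
eef_rot: [-0.0, 0.995, -0.001, 0.101]
ft_force: [1.1, -0.7, -6.2]
width: 0.03
```

apply_moves --deltas '[{"translation":[0.003,0,0.0125],"turn":[0,0.045,0],"hand":0.0},{"translation":[0.0035,0,0.0125],"turn":[0,0.05,0],"hand":0.0},{"translation":[0.004,0,0.0125],"turn":[0,0.05,0],"hand":0.0}]'

```text
time: 7.35
ee_pos: [0.5185, -0.0569, 0.1922]
eef_rot: [-0.001, 1.0, 0.0, 0.023]
ft_force: [-0.4, -2.6, -5.5]
width: 0.0295
```

apply_moves --deltas '[{"translation":[0.0045,-0.001,0.0123],"turn":[0,0.035,0],"hand":0.0},{"translation":[0.005,0,0.012],"turn":[0,0.045,0],"hand":0.0},{"translation":[0.0055,0,0.0118],"turn":[0,0.045,0],"hand":0.0}]'

```text
time: 7.65
ee_pos: [0.532, -0.0567, 0.2276]
eef_rot: [-0.002, 0.999, 0.0, -0.045]
ft_force: [-2.7, -1.8, -4.6]
width: 0.0295
```

apply_moves --deltas '[{"translation":[0.006,-0.001,0.0115],"turn":[0,0.04,-0.003],"hand":0.0},{"translation":[0.0065,0,0.0113],"turn":[0,0.045,0],"hand":0.0},{"translation":[0.007,0,0.011],"turn":[0,0.045,0],"hand":0.0}]'

```text
time: 7.95
ee_pos: [0.5505, -0.0565, 0.2602]
eef_rot: [-0.002, 0.993, 0.001, -0.117]
ft_force: [-3.0, -1.0, -3.6]
width: 0.0297
```

apply_moves --deltas '[{"translation":[0.0075,-0.001,0.0105],"turn":[0,0.04,-0.003],"hand":0.0},{"translation":[0.007,0,0.009],"turn":[0,0.04,0],"hand":0.0},{"translation":[0.005,0,0.006],"turn":[0,0.025,0],"hand":0.0},{"translation":[0.001,0,0.001],"turn":[0,0,0],"hand":0.0},{"translation":[0,0,0],"turn":[0,0,0],"hand":0.0}]'

```text
time: 8.45
ee_pos: [0.5688, -0.0564, 0.285]
eef_rot: [-0.001, 0.984, 0.001, -0.18]
ft_force: [-6.1, 1.4, -0.1]
width: 0.03
```

Run:
```python
from h import *
s=readout.read_state();p=s["ee_pos"];print(p,s["eef_rot"].round(3),s["width"],s["ft_force"].round(1),np.abs(s["joint_vel"]).max())
a=camera("side")[:,:,::-1];top=camera("top")[:,:,::-1];cv2.imwrite("pics/s5.png",a);cv2.imwrite("pics/t5.png",top)
o=np.vstack([cv2.resize(a[80:260,180:440],(560,388)),cv2.resize(top[120:220,220:360],(560,400))[190:390]]);cv2.imwrite("pics/m5.png",o)
```

```text
[ 0.56875955 -0.05644485  0.28500416] [-0.001  0.984  0.001 -0.18 ] 0.03002305663870071 [-6.1  1.4 -0.1] 0.029795610010589054
```

View pics/m5.png

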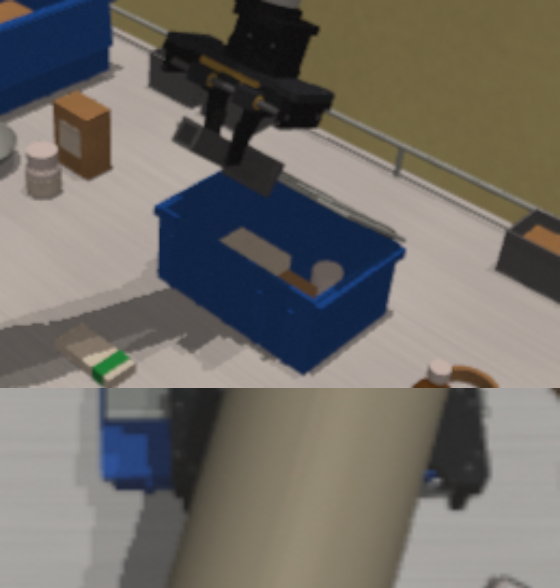

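apply_moves --deltas '[{"translation":[0.0005,0,0.001],"turn":[0,0,0],"hand":0.0},{"translation":[0.0005,0,0.001],"turn":[0,0,0],"hand":0.0},{"translation":[0.0005,0,0.0005],"turn":[0,0,0],"hand":0.0}]'

```text
time: 8.85
ee_pos: [0.5695, -0.0564, 0.286]
eef_rot: [-0.001, 0.983, 0.001, -0.182]
ft_force: [-6.0, -0.6, -1.8]
width: 0.0298
```

Run:
```python
from h import *
for i in range(4):
    s=readout.read_state();p=s["ee_pos"];print(s["time"],p.round(4),s["eef_rot"].round(3),round(s["width"],4),s["ft_force"].round(1),np.abs(s["joint_vel"]).max().round(3))
    a=camera("side" if i!=1 else "wrist")[:,:,::-1]
    if i==1:cv2.imwrite("pics/w6.png",a)
cv2.imwrite("pics/s6.png",cv2.resize(a[90:190,240:380],None,fx=5,fy=5,interpolation=cv2.INTER_CUBIC))
```

```text
8.85 [ 0.5695 -0.0564  0.286 ] [-0.001  0.983  0.001 -0.182] 0.0298 [-6.  -0.6 -1.8] 0.022
8.9 [ 0.5695 -0.0563  0.286 ] [-0.001  0.983  0.001 -0.182] 0.0295 [-4.3 -1.3 -1.5] 0.007
8.95 [ 0.5695 -0.0563  0.2861] [-0.001  0.983  0.001 -0.182] 0.0296 [-5.8 -0.4 -2.6] 0.002
9.0 [ 0.5695 -0.0564  0.2861] [-0.001  0.983  0.001 -0.182] 0.0297 [-5.  -1.7 -3.1] 0.003
```

View pics/s6.png

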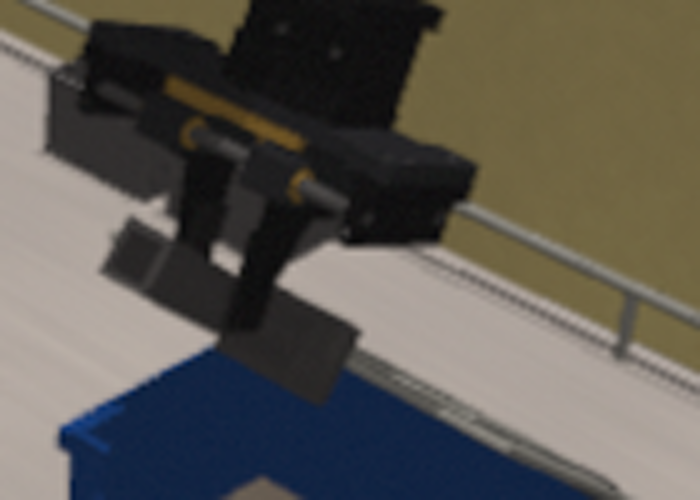

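Run:
```python
from h import *
c=calibration("side")
for t in(.64,.69,.74):
    P=lambda d,y=-.0575,n=0:[.769-d*np.cos(t)+n*np.sin(t),y,.12+d*np.sin(t)+n*np.cos(t)]
    L=[P(329),P(189)]
    Q=[P(.329),P(.322),P(.189),P(.189,-.0225,.022),P(.189,-.0925,.022),P(.189,-.0925,-.022),P(.329,-.0425,.015),P(.329,-.0725,.015),P(.329,-.0425,-.015)]
    print(t,((proj(c,Q)-[240,90])*5).round().astype(int).tolist())
```

```text
0.64 [[122, 282], [131, 286], [274, 345], [243, 278], [346, 334], [305, 412], [114, 240], [161, 266], [85, 298]]
0.69 [[139, 250], [147, 255], [283, 328], [253, 263], [356, 317], [313, 395], [132, 209], [178, 234], [100, 266]]
0.74 [[157, 219], [164, 224], [292, 312], [263, 247], [367, 301], [322, 378], [150, 178], [197, 202], [117, 235]]
```

The tube and boss corners fit a lid angle of about 0.665 rad with the tube home. I'll nudge it slightly toward the centre of the range.

apply_moves --deltas '[{"translation":[0.002,-0.0005,0.002],"turn":[0,0.01,0],"hand":0.0},{"translation":[0.002,0,0.002],"turn":[0,0.01,0],"hand":0.0},{"translation":[0.001,0,0.0015],"turn":[0,0,0],"hand":0.0},{"translation":[0.0005,0,0.0007],"turn":[0,0,0],"hand":0.0}]'

```text
time: 9.45
ee_pos: [0.5747, -0.0564, 0.2921]
eef_rot: [-0.001, 0.981, 0.001, -0.193]
ft_force: [-4.3, 0.1, -3.2]
width: 0.0294
```

Run:
```python
from h import *
for i in range(6):
    s=readout.read_state();p=s["ee_pos"];print(s["time"],p.round(4),s["eef_rot"].round(3),round(s["width"],4),s["ft_force"].round(1),np.abs(s["joint_vel"]).max().round(3))
    a=camera("side")[:,:,::-1]
cv2.imwrite("pics/s7.png",a)
a=cv2.imread("pics/s7.png");b=cv2.imread("pics/side0.png")
cv2.imwrite("pics/m7.png",np.vstack([cv2.resize(a[90:190,240:380],None,fx=4,fy=4,interpolation=cv2.INTER_CUBIC)[:300],cv2.resize(a[60:,60:480],(560,432))[:300]]))
```

```text
9.45 [ 0.5747 -0.0564  0.2921] [-0.001  0.981  0.001 -0.193] 0.0294 [-4.3  0.1 -3.2] 0.032
9.5 [ 0.5747 -0.0563  0.2921] [-0.001  0.981  0.001 -0.193] 0.0297 [-4.3 -0.6 -2.5] 0.008
9.55 [ 0.5747 -0.0563  0.2921] [-0.001  0.981  0.001 -0.193] 0.0293 [-4.1 -0.7 -3.3] 0.005
9.6 [ 0.5746 -0.0563  0.2921] [-0.001  0.981  0.001 -0.193] 0.0297 [-4.1 -0.4 -3.3] 0.003
9.65 [ 0.5746 -0.0563  0.2921] [-0.001  0.981  0.001 -0.193] 0.0298 [-3.  -0.3 -4.2] 0.002
9.7 [ 0.5746 -0.0563  0.2921] [-0.001  0.981  0.001 -0.193] 0.0297 [-2.5 -0.9 -4.1] 0.001
```

View pics/m7.png

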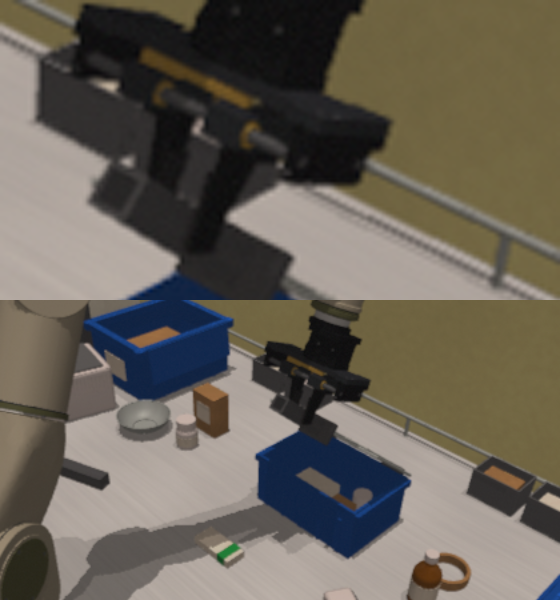

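```bash
python3 -c "
from bench import order;print(order.close_job())"
```

```text
the job is handed in; nothing more can be done
None
```

I gripped the right-hand tube at its middle and pushed it onto the spigot with the lid shut, then raised the lid by it and handed in the job holding still. No verdict was reported.

- **Fit:** the tube stopped against the boss at TCP x ≈ 0.510 m, within about 2 mm of the measured seat, with about 19 N of contact force. The top view showed its end flush on the boss. In the raised position, its corners fitted a fully home tube to within about 1–2 mm.
- **Lid angle:** I estimate about 0.69 rad (39–40°). The two checks before the last small raise differed slightly: about 0.665 rad from the tube and boss corners, and about 0.69 rad from the lid appearing edge-on in the side view.
- **Hold:** joint speeds had settled to about 0.001 rad/s. The opening was 29.7 mm with 40 N of commanded grip, and the wrist force was about 5 N, mostly the lid's load.
- **Surroundings:** no contact between the gripper and the bin or lid was visible. I judged the bystanders unmoved by eye from the final side view, without measuring them. The scanner was only partly in the part of that view I looked at, and the tool never went near it.

No check failed. The only correction needed was a sideways drift of about 3 mm at the start of the insertion.

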